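# Open the autosampler and bring its carousel to the loading position

### The job

Raise the autosampler's lid by its front knob right to the top, until the folding stay at its side snaps over straight and locks, and let go so that the lid stays up by itself. Then turn the vial carousel under it until the one notch in its rim squarely faces the steel pointer on the front sill. Leave the lid propped open and do not disturb the other things on the bench.

Things in the scene. Friction and masses are not known exactly. Their poses are not given: they have to be found in the camera images.
- sampler: Autosampler, white, fixed. Origin on the bench under the carousel's axis; -x is its front (to the robot), +y its left, z up. Base x -135 to 200 mm, y +-125, 60 high, open in front above a low sill. Side walls at y +-119 are 110 high behind x = -20. Under the open lid an upright tool meets the lid; one leaning back to the robot 30 to 45 degrees reaches the carousel's front half.
- lid (a joint): Lid angle, rad: 0 shut, grows opening; the straight stay stops it at about 0.785; it rests at about 0.765 on the locked stay, else falls shut. White frame with a clear window, 215 mm from hinge to front edge, 250 wide, 8 thick, 0.4 kg, a 24 mm skirt down along its front edge.
- lid_hinge (a point): Middle of the lid's hinge axis, 116 mm above the bench, 108 mm behind the carousel's axis. The axis runs along the sampler's y; the front of the lid rises.
- lid_knob (a point): Centre of the lid's knob: grey disc 28 mm across, 18 thick, flat faces to the sampler's +-y (grip across these), on a 12 mm thick stem in front of the middle of the lid's front edge. 262 mm from the hinge axis, in the lid's plane; 116 mm high when shut. It may turn between the fingers as the lid rises, so the tool can stay upright. Lifting takes about 3 N.
- stay_elbow (a joint): Elbow of the folding stay (two 68 mm steel links on the sampler's -y side), rad: 0 with the lid shut, 1.47 with the links in line, 1.68 when locked at its stop past the line. A spring drives it over by itself once the lid is within about 0.02 rad of its upper stop; it then carries the lid.
- carousel (a joint): Turn of the carousel, rad, counter-clockwise positive from above: 0 when the notch faces the back (sampler's +x); the notch faces the pointer at +3.14 and at -3.14. No stops, either way round will do. It takes about 1 N at a lug and stays where it is left.
- carousel_axis (a point): Centre of the carousel's upper face, 78 mm high. Pale disc 162 mm across, 12 thick; its own x axis points to the notch. Six upright lugs on its rim, at 30, 90, 150, 210, 270 and 330 degrees from the notch: 10 mm wide along the rim, radius 58 to 80 mm, 28 mm tall above the face. A shut gripper fits between two lugs and pushes one along.
- notch (a point): The single notch in the carousel's rim (a V-shaped cut through the disc, about 20 mm wide at its mouth, 28 deep, half-way between two lugs): the middle of its mouth, 81 mm from the axis, at the height of the upper face (78 mm).
- pointer (a point): Tip of the steel pointer, a 10 mm wide wedge on the middle of the front sill, aimed at the carousel's axis: 97 mm in front of the axis, at 74 mm height (its top). Axes as the sampler's.
- reagent: Bystander: amber bottle, 68 mm across, 150 high; origin under its centre.
- beaker: Bystander: glass beaker, 64 mm across, 85 high, beside the sampler's left; origin under its centre.
- jar: Bystander: white jar, 48 mm across, 55 high, beside the sampler's right, in front of the stay; origin under its centre.
- wrench: Bystander: wrench lying flat; origin under its middle.
- spare_ring: Bystander: pale flat ring, 90 mm across, 12 high; origin under its centre.
- tray: Bystander: open grey tray, 160 x 110 x 35 mm; origin under its centre.
- can: Bystander: aluminium can, 60 mm across, 100 high; origin under its centre.

How it is judged:
By the outcome, as a careful person would: the job done as asked, in the order asked, and still so for the second after the job is handed in, with the robot touching nothing.
It also fails if it takes over 72 s, if anything falls off the work surface, if the arm or the gripper's body presses on something with over 40 N, if the wrist force passes 120 N, or if a joint passes its speed limit or range.

### The arm

A 6-joint arm with a two-finger parallel gripper is mounted at the origin on the work surface. World frame = base frame: x ahead of the robot, y to its left, z up, the work surface at z = 0. Lengths are in m, angles in rad, forces in N, time in s.
With the tool pointing down it reaches from about 0.325 to 0.775 m from the base axis. Payload 9.3 kg.
Tool frame: the origin (TCP) lies at the very end of the fingers, on their centre line; the grasp point (between the pads) lies 19 mm behind it (manip.pinch_z is the distance from the TCP to the grasp point, in m); z points along the fingers, y is the direction in which the jaws open and shut (so a half turn about z gives the same grasp; the last joint's range is limited). The gripper opens to 85 mm and grips with 20 to 120 N. Pads are 22 mm wide; open, the fingers measure 114 mm over their backs; the gripper's body (76 mm by 85 mm) begins 54 mm behind the grasp point. The pads swing forward as they close: fully open they stand 13 mm farther back than shut.
Start: joints at [1.012, 0.259, 0.021, 1.334, 0, 1.418], TCP at [0.217, 0.505, 0.231] pointing down, gripper open.
Joint ranges: [-3.04, 3.04], [-0.91, 1.82], [-1.04, 1.36], [-1.92, 1.95], [-1.52, 1.45], [-3.14, 3.14]. Speed limits (rad/s): [2.22, 2.22, 2.79, 3.14, 3.14, 3.14].

### API

Orientations are given as a rotation vector (axis times angle).
In Python, from workcell import sense, eyes, job, manip gives the robot as it stands.
- The arm moves only by the shell command python3 -m handwheel 'ROWS' [OPENING] [FORCE]. ROWS is a JSON object of lists of equal length, an entry for each row: "slide": the shift along the tool's x, y, z in m, a list of three; "delta_rot": the turn, a rotation vector about the tool's x, y, z in degrees, a list of three. A call has 1 to 20 rows; each row shifts and turns the pose as measured when the row begins, along the tool's axes as they then stand; what a row does not reach is not made up. A row lasts 1/8 s, in which the tool goes at most 62.5 mm and 10.7 degrees, less where a joint would pass 70% of its speed; a pose out of reach is approached as far as the arm can. A call is refused whole if a number of a shift passes 0.0625 or a number of a turn 10.7, either way. A call with a gripper value outside its range is refused whole. OPENING is the closure, from -1 (fully open) to 1 (shut), so that 0 is half open, set as the call begins (- or left out, the last holds). The fingers move at their own pace and stop on an object; FORCE is the grip in N (left out, the last holds). Time passes only in rows, so rows that do not move let the fingers close. It gives the time, the measured TCP pose, the force and the opening at its end, in the units of the state.
- sense(): the state, without advancing time (a new reading comes with each control period).
- eyes.camera(name): name is "side" or "top"; returns a dict with "frame" (480x640x3 uint8, red, green, blue), "depth" (480x640 float32, m along the optical axis (not along the pixel's ray), 0 where there is no reading), "fovy" (degrees; the focal length in pixels is half the picture's height over the tangent of half this angle, whatever the lens; pixels are square), "cx", "cy" (the principal point, pixels), "xyz" and "attitude" of the camera in the world. Camera axes: x right, y down, z forward; pixel columns grow to the right and rows downward; lengths in m; the calibration is good to about 2 mm. A picture is of the moment at which its call begins.
- job.close_job(): hands the job in, once; it reports no verdict.
The state is a dict: "t": time; "qpos": joint angles; "joint_velocities": joint speeds; "joint_efforts": joint torques, N m; "ee_pos": TCP position; "ee_rot": TCP orientation; "contact_force": force on the tool from outside, world axes, zero at the start; "moment": the same for the moment, N m; "gripper_width": finger opening in m.
Only numpy, scipy, OpenCV 4.12 (cv2) and the standard library are available. Lean on these libraries where they do the work, as an engineer would, in place of code of your own. Each camera call takes 0.05 s, during which the arm holds its last target. There are 200 camera calls.

## Working session

There is one attempt and no reset: what is moved stays moved. The work goes in short steps, Python scripts to look and compute and a shell command to move; the robot and the scene stay as the last step left them, time stands still between calls to the robot, and variables do not carry over. Pictures are saved under pics/ and viewed, about 8 in all and at most 12, crops included, and the job is handed in when it is done.

```bash
ls; mkdir -p pics; cat > h.py <<'E'
import numpy as np, cv2
from scipy.spatial.transform import Rotation as R
from workcell import sense, eyes, job, manip
def cam(n):
    c=eyes.camera(n); c['f']=240/np.tan(np.radians(c['fovy'])/2)
    a=np.array(c['attitude'],float); c['R']=R.from_rotvec(a).as_matrix() if a.size==3 else (a if a.shape==(3,3) else R.from_quat(a).as_matrix())
    c['xyz']=np.array(c['xyz'],float); return c
def ray(c,u,v): return c['R']@np.array([(u-c['cx'])/c['f'],(v-c['cy'])/c['f'],1])
def onz(c,u,v,z):
    d=ray(c,u,v); return c['xyz']+d*(z-c['xyz'][2])/d[2]
def pt(c,u,v):
    z=float(c['depth'][int(v),int(u)]); return c['xyz']+ray(c,u,v)*z
def proj(c,p):
    q=c['R'].T@(np.array(p)-c['xyz']); return q[0]/q[2]*c['f']+c['cx'],q[1]/q[2]*c['f']+c['cy']
def cloud(c):
    v,u=np.mgrid[:480,:640]; z=c['depth']; q=np.stack([(u-c['cx'])/c['f']*z,(v-c['cy'])/c['f']*z,z],-1); return q@c['R'].T+c['xyz']
def save(c,n): cv2.imwrite('pics/'+n,c['frame'][:,:,::-1])
E
python3 - <<'E'
from h import *
for n in('side','top'):
    c=cam(n); save(c,n+'0.png'); print(n,c['attitude'],c['xyz'],c['fovy'],c['cx'],c['cy'])
    np.savez(n+'0.npz',depth=c['depth'],frame=c['frame'])
print(sense(),manip.pinch_z)
E
```

```text
pics
side [-2.14858743  0.80868442 -0.37241304] [-0.01023602 -0.70108303  0.84908106] 53.16386127452606 312.19968115559897 237.59802382684265
top [-2.15719666  2.16612194 -0.11581489] [ 0.4189534  -0.02058486  1.40122195] 54.70931500834017 326.3578375423312 238.56173635685442
{'t': 0.1, 'qpos': array([ 1.01242163e+00,  2.59166328e-01,  2.08489947e-02,  1.33372384e+00,
       -2.37084047e-05,  1.41820020e+00]), 'joint_velocities': array([-0.0004083 , -0.00105677, -0.00068427, -0.00101176, -0.0004702 ,
       -0.00035076]), 'joint_efforts': array([ 4.12192661e-03, -5.56693733e+01,  3.45071733e+01,  1.16066256e-02,
       -2.02349866e-04, -1.25321620e-05]), 'ee_pos': array([0.21697677, 0.50511609, 0.23071456]), 'ee_rot': array([-6.32948551e-01, -3.07675067e+00,  1.84585763e-03]), 'contact_force': array([ 0.97918707, -0.52602656,  0.17267187]), 'moment': array([0.00981528, 0.00158383, 0.03300924]), 'gripper_width': 0.0850516923725435} 0.0187
```

View pics/side0.png

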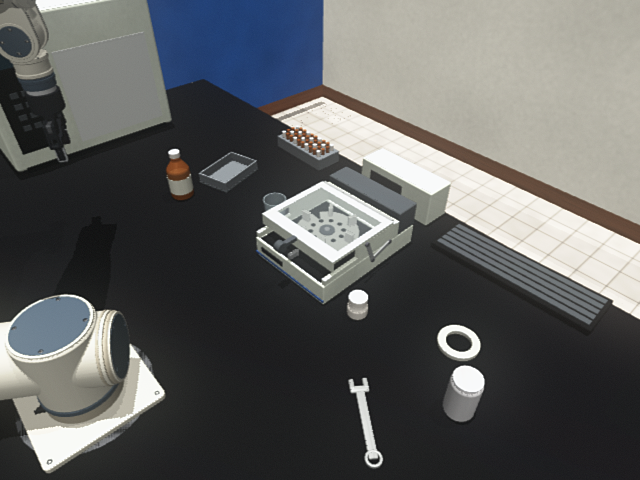

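View pics/top0.png

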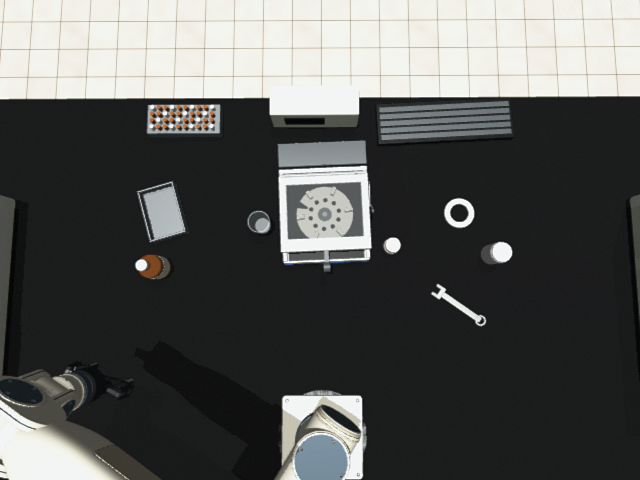

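The side view shows the sampler at about (335,240) with its lid shut; the top view shows it at about (325,215), with the knob at about (327,266). The jar is at (392,245) and the beaker at (259,222). I'll enlarge both views.

```bash
python3 - <<'E'
from h import *
a=np.load('top0.npz')['frame'][155:280,265:385]; b=np.load('side0.npz')['frame'][175:305,250:420]
A=cv2.resize(a,None,fx=4,fy=4,interpolation=cv2.INTER_CUBIC);B=cv2.resize(b,None,fx=3,fy=3,interpolation=cv2.INTER_CUBIC)
A=cv2.resize(a,(390,406),interpolation=cv2.INTER_CUBIC);B=cv2.resize(b,(400,306),interpolation=cv2.INTER_CUBIC)
im=np.zeros((410,800,3),np.uint8);im[:406,:390]=A;im[:306,400:]=B
cv2.imwrite('pics/c0.png',im[:,:,::-1])
t=cam('top');C=cloud(t);s=cam('side');S=cloud(s)
for n,c,K,us in(('top',t,C,[(327,266),(327,268),(327,270),(325,255),(325,240),(325,165),(284,210),(366,210),(325,213)]),):
  for u,v in us: print(n,u,v,K[v,u].round(4))
# edges of lid top: points z 0.10-0.125 in area
for n,K in(('top',C),('side',S)):
  m=(K[...,0]>.3)&(K[...,0]<.8)&(abs(K[...,1])<.2)&(K[...,2]>.108)&(K[...,2]<.135)
  v,u=np.nonzero(m);P=K[m];print(n,m.sum(),P.min(0),P.max(0),np.median(P[:,2]))
  cnt=np.stack([P[:,0],P[:,1]],1).astype(np.float32)
  print(cv2.minAreaRect(cnt))
E
```

```text
top 327 266 [ 0.486  -0.0163  0.1294]
top 327 268 [ 0.4805 -0.0163  0.1306]
top 327 270 [ 0.4755 -0.0162  0.1205]
top 325 255 [ 0.517  -0.0109  0.1192]
top 325 240 [ 0.5585 -0.011   0.1219]
top 325 165 [ 0.7703 -0.0118  0.1269]
top 284 210 [0.6438 0.1035 0.1199]
top 366 210 [ 0.6419 -0.1257  0.1242]
top 325 213 [ 0.6353 -0.0113  0.1165]
top 8366 [ 0.47251712 -0.14640346  0.10803627] [0.79998438 0.12075217 0.13499296] 0.11933894355678065
((0.6379103660583496, -0.015219151973724365), (0.33082565665245056, 0.2629634439945221), 1.7636703252792358)
side 7357 [ 0.47011041 -0.14948753  0.10801022] [0.79989972 0.12004588 0.13487624] 0.12080556988650315
((0.6363359093666077, -0.015721425414085388), (0.3318214416503906, 0.2676752805709839), 1.9117794036865234)
```

View pics/c0.png

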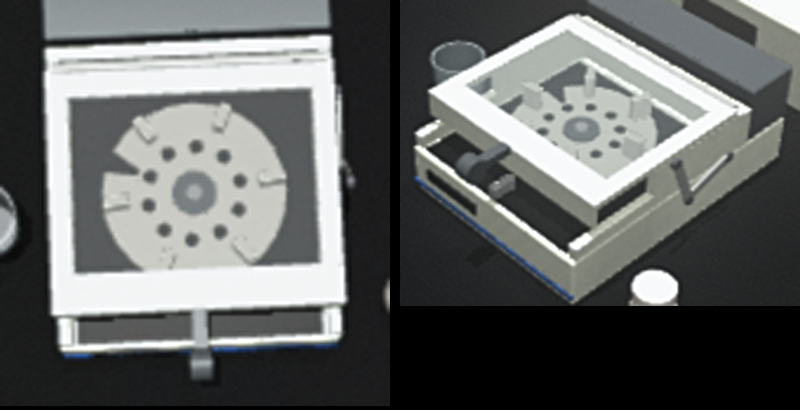

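```bash
cat >> h.py <<'E'
def st():
    s=sense(); M=R.from_rotvec(s['ee_rot']).as_matrix(); return s,np.array(s['ee_pos']),M
E
python3 - <<'E'
from h import *
t=cam('top');C=cloud(t);s=cam('side');S=cloud(s)
for n,K in(('top',C),('side',S)):
  m=(K[...,0]>.46)&(K[...,0]<.50)&(abs(K[...,1]+.015)<.03)&(K[...,2]>.085)&(K[...,2]<.14)
  P=K[m];v,u=np.nonzero(m);print(n,len(P),P.min(0),P.max(0),P.mean(0),u.min(),u.max(),v.min(),v.max())
ax=onz(t,325,214.1,.078);no=onz(t,300.4,205.8,.078)
print('axis',ax,'notch',no,np.linalg.norm(no-ax))
# lid edges from top white mask, left/right side
g=t['frame'].min(2)
L=[];Rr=[]
for v in range(185,245,3):
  row=np.nonzero(g[v,270:380]>200)[0]+270; L.append(onz(t,row.min(),v,.12)[:2]);Rr.append(onz(t,row.max(),v,.12)[:2])
for q in(L,Rr):
  q=np.array(q);p=np.polyfit(q[:,0],q[:,1],1);print('side slope deg',np.degrees(np.arctan(p[0])),q[:,1].mean())
F=[]
for u in range(285,318,3):
  col=np.nonzero(g[:257,u]>200)[0]; F.append(onz(t,u,col.max(),.12)[:2])
for u in range(334,368,3):
  col=np.nonzero(g[:257,u]>200)[0]; F.append(onz(t,u,col.max(),.12)[:2])
F=np.array(F);p=np.polyfit(F[:,1],F[:,0],1);print('front slope',-np.degrees(np.arctan(p[0])),F[:,0].mean(),np.ptp(F[:,0]))
_,p,M=st();print(p,M.round(4))
E
```

```text
top 64 [ 0.47252345 -0.02452067  0.12069028] [ 0.49993665 -0.00801876  0.13458292] [ 0.48464531 -0.01549435  0.12730475] 324 330 261 271
side 139 [ 0.47057512 -0.02690373  0.10291067] [ 0.49962359 -0.00567892  0.13280211] [ 0.4824436  -0.0199147   0.12216377] 273 286 240 253
axis [ 0.63856286 -0.01097291  0.078     ] notch [0.66321051 0.06013576 0.078     ] 0.07525921680569017
side slope deg 2.2868886513986837 0.11377586639502406
side slope deg 0.9623958456385074 -0.13355774816296598
front slope 2.4276629744757265 0.5315865074812159 0.025072601778564074
[0.21707842 0.50526302 0.23105635] [[-9.188e-01  3.948e-01 -2.000e-04]
 [ 3.948e-01  9.188e-01 -4.000e-04]
 [ 1.000e-04 -4.000e-04 -1.000e+00]]
```

The axis is at (0.6386,-0.011), the yaw is about +1.9° and the knob is at about (0.485,-0.016,0.116). These agree with the 154 mm given. The notch sits at about +69° in the sampler's frame.

```bash
python3 -m handwheel '{"slide":[[0,0,0],[0,0,0],[0,0,0],[-0.0228,-0.0482,0],[-0.0228,-0.0482,0],[-0.0228,-0.0482,0],[-0.0228,-0.0482,0],[-0.0228,-0.0482,0],[-0.0228,-0.0482,0],[-0.0228,-0.0482,0],[-0.0228,-0.0482,0],[-0.0228,-0.0482,0],[-0.0228,-0.0482,0],[-0.0228,-0.0482,0],[0,0,0]],"delta_rot":[[0,0,-8.4],[0,0,-8.4],[0,0,-8.4],[0,0,0],[0,0,0],[0,0,0],[0,0,0],[0,0,0],[0,0,0],[0,0,0],[0,0,0],[0,0,0],[0,0,0],[0,0,0],[0,0,0]]}'; cat > chk.py <<'E'
from h import *
import sys
s,p,M=st(); tgt=np.array(eval(sys.argv[1])); yaw=np.radians(1.9)
print('t',s['t'],'p',p.round(4),'M',M.round(3).tolist(),'F',np.round(s['contact_force'],1),'w',round(s['gripper_width'],4))
print('d tool',(M.T@(tgt-p)).round(4),'jaw az',np.degrees(np.arctan2(M[1,1],M[0,1])).round(2))
E
python3 chk.py '[.4847,-.0163,.0973]'
```

```text
t: 2.17
ee_pos: [0.5022, -0.0279, 0.2308]
ee_rot: [-0.081, 3.138, -0.001]
contact_force: [-0.4, 0.2, 0.3]
gripper_width: 0.0851
t 2.175 p [ 0.5022 -0.0279  0.2308] M [[-0.999, -0.052, 0.003], [-0.052, 0.999, -0.0], [-0.003, -0.001, -1.0]] F [-0.4  0.2  0.3] w 0.0851
d tool [0.0173 0.0126 0.1335] jaw az 92.97
```

```bash
python3 -m handwheel '{"slide":[[0.0173,0.0126,0.02],[0,0,0.04],[0,0,0.04],[0,0,0.033],[0,0,0]],"delta_rot":[[0,0,1.1],[0,0,0],[0,0,0],[0,0,0],[0,0,0]]}'; python3 chk.py '[.4847,-.0163,.0973]'; python3 - <<'E'
from h import *
s=cam('side');cv2.imwrite('pics/s1.png',cv2.resize(s['frame'][150:310,200:420],(660,480),interpolation=cv2.INTER_CUBIC)[:,:,::-1])
E
```

```text
t: 2.8
ee_pos: [0.4828, -0.0137, 0.0952]
ee_rot: [-0.051, 3.137, 0.001]
contact_force: [-0.0, 0.6, -0.7]
gripper_width: 0.0852
t 2.8 p [ 0.4828 -0.0137  0.0952] M [[-0.999, -0.032, 0.004], [-0.032, 0.999, 0.0], [-0.004, 0.0, -1.0]] F [-0.   0.6 -0.7] w 0.0852
d tool [-0.0018 -0.0027 -0.0021] jaw az 91.85
```

View pics/s1.png

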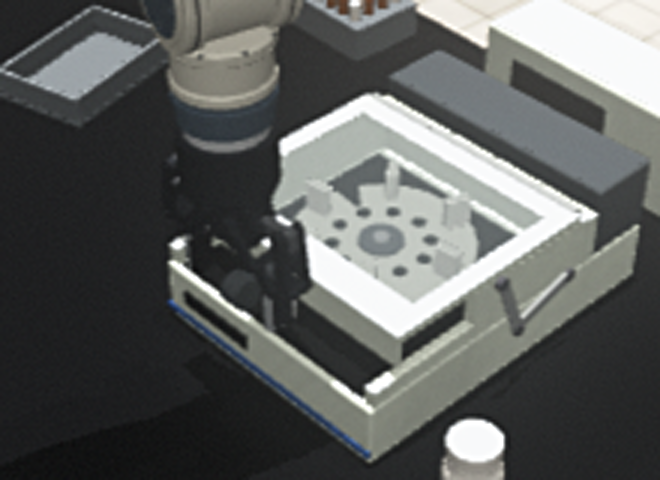

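The open jaws straddle the knob, which shows at about (240,290) in the crop. Next I close them.

```bash
python3 -m handwheel '{"slide":[[-0.0018,-0.0027,-0.002],[0,0,0],[0,0,0],[0,0,0],[0,0,0],[0,0,0],[0,0,0],[0,0,0]],"delta_rot":[[0,0,0],[0,0,0],[0,0,0],[0,0,0],[0,0,0],[0,0,0],[0,0,0],[0,0,0]]}' 1 40; python3 chk.py '[.4847,-.0163,.0973]'
```

```text
t: 3.85
ee_pos: [0.4878, -0.0153, 0.1031]
ee_rot: [-0.054, 3.128, 0.003]
contact_force: [1.2, 0.3, -1.0]
gripper_width: 0.017
t 3.85 p [ 0.4878 -0.0153  0.1031] M [[-0.999, -0.034, 0.013], [-0.034, 0.999, 0.002], [-0.013, 0.001, -1.0]] F [ 1.2  0.3 -1. ] w 0.017
d tool [ 0.0032 -0.0009  0.0058] jaw az 91.96
```

```bash
python3 -m handwheel '{"slide":[[-0.0005,0,-0.011],[-0.0005,0,-0.012],[-0.0015,0,-0.0113],[-0.0015,0,-0.0113],[-0.0025,0,-0.0112],[-0.0025,0,-0.0112],[-0.0034,0,-0.0109],[-0.0034,0,-0.0109],[-0.0044,0,-0.0105],[-0.0044,0,-0.0105],[-0.0053,0,-0.0101],[-0.0053,0,-0.0101]],"delta_rot":[[0,0,0],[0,0,0],[0,0,0],[0,0,0],[0,0,0],[0,0,0],[0,0,0],[0,0,0],[0,0,0],[0,0,0],[0,0,0],[0,0,0]]}'; cat > lid.py <<'E'
from h import *
s,p,M=st(); g=p-.0187*M[:,2]
y=np.radians(1.9);X=np.array([np.cos(y),np.sin(y),0]);H=np.array([.6386,-.011,0])+.108*X;H[2]=.116
d=g-H;print('grasp',g.round(4),'lid deg',np.degrees(np.arctan2(d[2],-d@X)).round(2),'r',np.hypot(d[2],d@X).round(4),'lat',(d@[-np.sin(y),np.cos(y),0]).round(4),'F',np.round(s['contact_force'],1),'w',round(s['gripper_width'],4),'tilt',M[:,2].round(3))
def knob(deg):
  a=np.radians(deg);return H-.262*np.cos(a)*X+np.array([0,0,.262*np.sin(a)])
for a in (30,35,40,43,45): print(a,(M.T@(knob(a)-g)).round(4))
E
python3 lid.py
```

```text
t: 5.35
ee_pos: [0.5299, -0.0136, 0.2454]
ee_rot: [-0.055, 3.112, 0.007]
contact_force: [13.1, 2.8, -13.2]
gripper_width: 0.0172
grasp [ 0.5294 -0.0137  0.2641] lid deg 34.28 r 0.263 lat 0.0009 F [ 13.1   2.8 -13.2] w 0.0172 tilt [ 0.029  0.005 -1.   ]
30 [ 0.0101 -0.001   0.0168]
35 [-0.0027 -0.0009 -0.0021]
40 [-0.0172 -0.0009 -0.0198]
43 [-0.0265 -0.0008 -0.0298]
45 [-0.0331 -0.0008 -0.0362]
```

```bash
python3 -m handwheel '{"slide":[[-0.007,0,-0.008],[-0.007,0,-0.008],[-0.006,0,-0.006]],"delta_rot":[[0,-0.5,0],[0,-0.5,0],[0,0,0]]}'; python3 lid.py
```

```text
t: 5.72
ee_pos: [0.5487, -0.0128, 0.2696]
ee_rot: [-0.055, 3.096, 0.008]
contact_force: [2.1, 0.5, -4.1]
gripper_width: 0.0174
grasp [ 0.5479 -0.0129  0.2883] lid deg 40.93 r 0.263 lat 0.0011 F [ 2.1  0.5 -4.1] w 0.0174 tilt [ 0.045  0.006 -0.999]
30 [ 0.03   -0.0012  0.04  ]
35 [ 0.0169 -0.0011  0.0213]
40 [ 0.0022 -0.0011  0.0038]
43 [-0.0074 -0.0011 -0.006 ]
45 [-0.014  -0.001  -0.0123]
```

```bash
python3 -m handwheel '{"slide":[[-0.007,0,-0.006],[-0.005,0,-0.005],[-0.004,0,-0.004]],"delta_rot":[[0,0.5,0],[0,0.5,0],[0,0,0]]}'; python3 lid.py
```

```text
t: 6.1
ee_pos: [0.5642, -0.0122, 0.2863]
ee_rot: [-0.055, 3.116, 0.008]
contact_force: [2.3, 0.8, -4.3]
gripper_width: 0.0175
grasp [ 0.5637 -0.0123  0.305 ] lid deg 45.95 r 0.263 lat 0.0012 F [ 2.3  0.8 -4.3] w 0.0175 tilt [ 0.025  0.005 -1.   ]
30 [ 0.0455 -0.0014  0.0569]
35 [ 0.0327 -0.0013  0.0379]
40 [ 0.0184 -0.0012  0.0202]
43 [ 0.009  -0.0012  0.0101]
45 [ 0.0025 -0.0012  0.0037]
```

```bash
python3 -m handwheel '{"slide":[[-0.003,0,-0.003],[-0.003,0,-0.003]],"delta_rot":[[0,0.5,0],[0,0.5,0]]}'; python3 lid.py|head -1;  python3 - <<'E'
from h import *
s=cam('side');cv2.imwrite('pics/s2.png',cv2.resize(s['frame'][110:310,230:430],(600,600),interpolation=cv2.INTER_CUBIC)[:,:,::-1])
E
```

```text
t: 6.35
ee_pos: [0.5695, -0.0121, 0.2915]
ee_rot: [-0.055, 3.138, 0.007]
contact_force: [-3.0, -0.3, -12.9]
gripper_width: 0.0171
grasp [ 0.5694 -0.0122  0.3102] lid deg 47.63 r 0.2629 lat 0.0011 F [ -3.   -0.3 -12.9] w 0.0171 tilt [ 0.003  0.005 -1.   ]
```

View pics/s2.png

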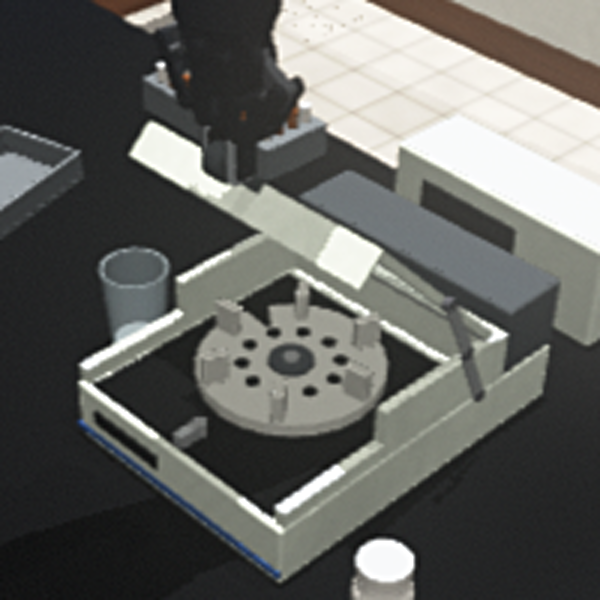

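The lid is up, and the stay is seen at (385–480, 265–397) in this crop. I need a closer look at the stay and the lid's plane angle.

```bash
cat > ang.py <<'E'
from h import *
y=np.radians(1.9);X=np.array([np.cos(y),np.sin(y),0]);Y=np.array([-np.sin(y),np.cos(y),0]);O=np.array([.6386,-.011,0])
t=cam('top');C=cloud(t)-O; a=C@X;b=C@Y;z=C[...,2]
m=(np.abs(np.abs(b)-.112)<.008)&(z>.16)&(z<.30)&(a<.06)&(a>-.07)&(t['depth']>0)
pf=np.polyfit(a[m],z[m],1);r=abs(z[m]-np.polyval(pf,a[m]));k=r<.006
pf=np.polyfit(a[m][k],z[m][k],1);print('lid angle by depth',m.sum(),k.sum(),-np.arctan(pf[0]).round(4),'z at hinge',np.polyval(pf,.108))
E
python3 ang.py;  python3 - <<'E'
from h import *
s=cam('side');cv2.imwrite('pics/s3.png',cv2.resize(s['frame'][180:250,340:420],(800,700),interpolation=cv2.INTER_CUBIC)[100:700,:,::-1])
E
```

```text
lid angle by depth 499 240 0.718 z at hinge 0.1357327182943565
```

View pics/s3.png

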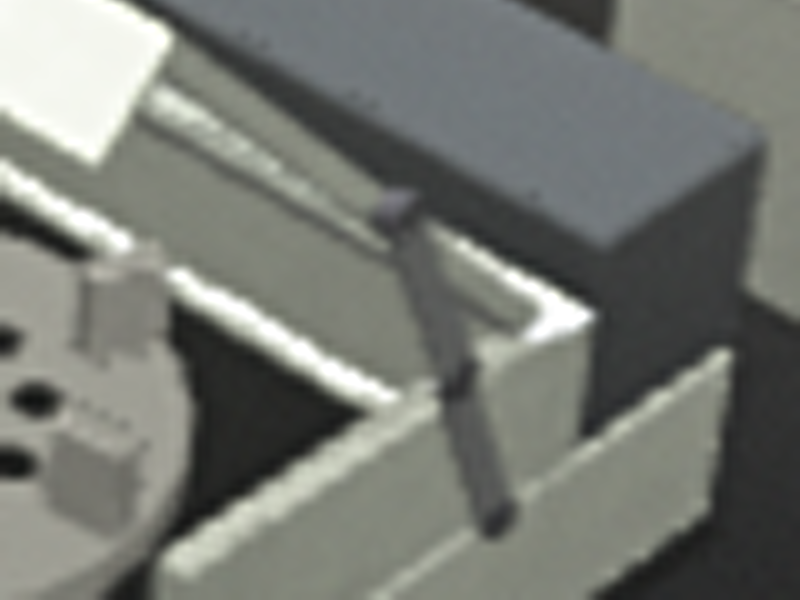

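```bash
python3 - <<'E'
from h import *
s=cam('side')
y=np.radians(1.9);X=np.array([np.cos(y),np.sin(y),0]);Y=np.array([-np.sin(y),np.cos(y),0]);O=np.array([.6386,-.011,0])
def pl(u,v,b):
  d=ray(s,u,v);o=s['xyz']-O;k=(b-o@Y)/(d@Y);p=o+k*d;return np.array([p@X,p[2]])
for b in(-.128,-.134):
 P=[pl(340+x/10,190+v/10,b) for x,v in((492,522),(460,382),(395,205))]
 print(b,np.round(P,4),[np.linalg.norm(P[i+1]-P[i]).round(4) for i in(0,1)],[np.degrees(np.arctan2(*(P[i+1]-P[i])[::-1])).round(1) for i in(0,1)])
E
```

```text
-0.128 [[0.0938 0.0652]
 [0.0732 0.1218]
 [0.0402 0.192 ]] [np.float64(0.0602), np.float64(0.0776)] [np.float64(110.0), np.float64(115.2)]
-0.134 [[0.0853 0.0739]
 [0.065  0.1298]
 [0.0323 0.1993]] [np.float64(0.0595), np.float64(0.0767)] [np.float64(110.0), np.float64(115.2)]
```

```bash
python3 -m handwheel '{"slide":[[-0.002,0,-0.002],[-0.001,0,-0.001],[0,0,0],[0,0,0]],"delta_rot":[[0,0,0],[0,0,0],[0,0,0],[0,0,0]]}';python3 lid.py|head -1;python3 -m handwheel '{"slide":[[0.003,0,0.003],[0.003,0,0.003]],"delta_rot":[[0,0,0],[0,0,0]]}'; python3 lid.py|head -1; python3 -m handwheel '{"slide":[[0.003,0,0.003],[0.002,0,0.002]],"delta_rot":[[0,0,0],[0,0,0]]}'; python3 lid.py|head -1
```

```text
t: 7.05
ee_pos: [0.571, -0.0121, 0.2929]
ee_rot: [0.055, -3.14, -0.008]
contact_force: [-4.0, 0.5, -13.3]
gripper_width: 0.0171
grasp [ 0.571  -0.0122  0.3116] lid deg 48.08 r 0.2629 lat 0.0011 F [ -4.    0.5 -13.3] w 0.0171 tilt [-0.001  0.005 -1.   ]
t: 7.3
ee_pos: [0.5663, -0.0122, 0.2887]
ee_rot: [-0.055, 3.136, 0.008]
contact_force: [1.0, 1.3, -4.0]
gripper_width: 0.017
grasp [ 0.5662 -0.0122  0.3074] lid deg 46.7 r 0.263 lat 0.0012 F [ 1.   1.3 -4. ] w 0.017 tilt [ 0.005  0.005 -1.   ]
t: 7.55
ee_pos: [0.5631, -0.0123, 0.2855]
ee_rot: [-0.055, 3.128, 0.007]
contact_force: [2.3, 0.6, -4.2]
gripper_width: 0.0172
grasp [ 0.5629 -0.0123  0.3042] lid deg 45.68 r 0.263 lat 0.0012 F [ 2.3  0.6 -4.2] w 0.0172 tilt [ 0.013  0.005 -1.   ]
```

```bash
python3 ang.py; python3 -m handwheel '{"slide":[[0.003,0,0.003],[0.003,0,0.003],[0,0,0]],"delta_rot":[[0,0,0],[0,0,0],[0,0,0]]}'; python3 lid.py|head -1; python3 ang.py
```

```text
lid angle by depth 526 259 0.6948 z at hinge 0.13295963090941576
t: 7.98
ee_pos: [0.5589, -0.0124, 0.2814]
ee_rot: [-0.056, 3.12, 0.006]
contact_force: [5.8, 2.8, 1.0]
gripper_width: 0.0177
grasp [ 0.5585 -0.0124  0.3001] lid deg 44.39 r 0.2632 lat 0.0012 F [5.8 2.8 1. ] w 0.0177 tilt [ 0.021  0.004 -1.   ]
lid angle by depth 543 279 0.6615 z at hinge 0.13431345788789756
```

```bash
python3 - <<'E'
from h import *
s=cam('side');cv2.imwrite('pics/s4.png',cv2.resize(s['frame'][180:250,340:420],(800,700),interpolation=cv2.INTER_CUBIC)[100:700,:,::-1])
E
```

```text
(no output)
```

View pics/s4.png

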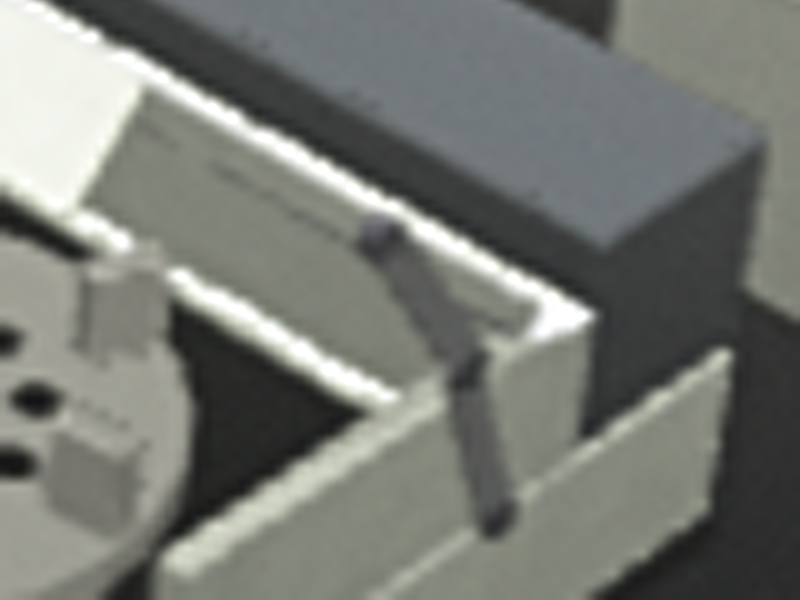

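```bash
python3 - <<'E'
from h import *
s=cam('side')
y=np.radians(1.9);X=np.array([np.cos(y),np.sin(y),0]);Y=np.array([-np.sin(y),np.cos(y),0]);O=np.array([.6386,-.011,0])
def pl(u,v,b):
  d=ray(s,u,v);o=s['xyz']-O;k=(b-o@Y)/(d@Y);p=o+k*d;return np.array([p@X,p[2]])
for Q in (((492,522),(460,382),(395,205)),((494,520),(466,368),(380,235))):
 P=[pl(340+x/10,190+v/10,-.13) for x,v in Q]
 print(np.round(P,4),[np.linalg.norm(P[i+1]-P[i]).round(4) for i in(0,1)],[np.degrees(np.arctan2(*(P[i+1]-P[i])[::-1])).round(1) for i in(0,1)])
E
```

```text
[[0.091  0.0681]
 [0.0705 0.1245]
 [0.0375 0.1944]] [np.float64(0.06), np.float64(0.0773)] [np.float64(110.0), np.float64(115.2)]
[[0.0917 0.0683]
 [0.0722 0.1278]
 [0.0331 0.1881]] [np.float64(0.0626), np.float64(0.0718)] [np.float64(108.2), np.float64(122.9)]
```

The elbow has changed sides: the cross-product sign is reversed from the first picture. The bend is about 14° past straight, against 12° expected, and the arm now feels push-back. So the stay is locked and carrying the lid. I'll release the knob and rise clear.

```bash
python3 -m handwheel '{"slide":[[0,0,0],[0,0,0],[0,0,0],[0,0,0],[0,0,0],[0,0,0]],"delta_rot":[[0,0,0],[0,0,0],[0,0,0],[0,0,0],[0,0,0],[0,0,0]]}' -1; python3 -m handwheel '{"slide":[[0,0,-0.02],[0,0,-0.03],[0,0,-0.04],[0.04,0,-0.01],[0.05,0,0],[0.05,0,0]],"delta_rot":[[0,0,0],[0,0,0],[0,0,0],[0,0,0],[0,0,0],[0,0,0]]}'; python3 ang.py; python3 chk.py '[.5,0,.15]';python3 - <<'E'
from h import *
s=cam('side');cv2.imwrite('pics/s5.png',cv2.resize(s['frame'][80:310,230:430],(522,600),interpolation=cv2.INTER_CUBIC)[:,:,::-1])
E
```

```text
t: 8.88
ee_pos: [0.5572, -0.0129, 0.2808]
ee_rot: [-0.054, 3.124, 0.005]
contact_force: [-0.5, 0.4, 0.1]
gripper_width: 0.085
t: 9.62
ee_pos: [0.4149, -0.0185, 0.3795]
ee_rot: [-0.056, 3.127, 0.006]
contact_force: [0.5, 0.3, 0.9]
gripper_width: 0.0855
lid angle by depth 537 268 0.6841 z at hinge 0.13336594388818618
t 9.675 p [ 0.4097 -0.0178  0.3808] M [[-0.999, -0.036, 0.014], [-0.036, 0.999, 0.003], [-0.014, 0.003, -1.0]] F [1.8 0.2 5.1] w 0.0857
d tool [-0.0876  0.0139  0.2321] jaw az 92.07
```

View pics/s5.png

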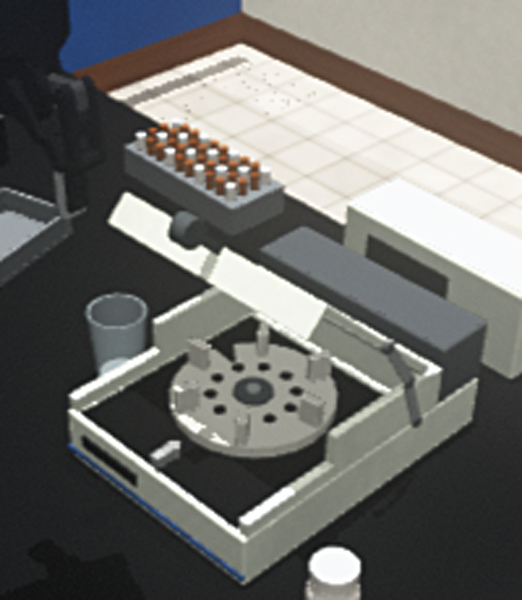

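The lid stays up by itself, released, with the stay over-centre. The notch is at about 69°, so I plan two counter-clockwise strokes on front lugs, one pushing the lug at 159° and then one pushing the lug that starts at 99°. The gripper is shut and leaned 40°.

```bash
python3 -m handwheel '{"slide":[[-0.02,0.01,0],[-0.02,0.01,0.01],[0,0.01,0.02],[0,0.01,0.02],[0,0,0]],"delta_rot":[[0,-10,0],[0,-10,0],[0,-10,0],[0,-10,0],[0,0,0]]}' 1 40
cat > car.py <<'E'
from h import *
import sys
y=np.radians(1.9);X=np.array([np.cos(y),np.sin(y),0]);Y=np.array([-np.sin(y),np.cos(y),0]);O=np.array([.6386,-.011,0])
def W(phi,r,z): f=np.radians(phi);return O+r*(np.cos(f)*X+np.sin(f)*Y)+[0,0,z]
if __name__=='__main__':
  s,p,M=st();d=p-O;print('t',s['t'],'p',p.round(4),'samp',(d@X).round(4),(d@Y).round(4),'phi',np.degrees(np.arctan2(d@Y,d@X)).round(1),'r',np.hypot(d@X,d@Y).round(4),'z axis',M[:,2].round(3),'F',np.round(s['contact_force'],1),'w',round(s['gripper_width'],4),'q',np.round(s['qpos'],2))
  q=p
  for a in sys.argv[1:]:
    a=eval(a);t=W(*a[:3])-(a[3] if len(a)>3 else 0)*M[:,2];print(a,'step tool',(M.T@(t-q)).round(4));q=t
E
python3 car.py '(131,.066,.094,.13)' '(131,.066,.094)'
```

```text
t: 10.35
ee_pos: [0.471, 0.0246, 0.3378]
ee_rot: [-0.04, 2.422, 0.021]
contact_force: [-0.3, 0.0, 1.0]
gripper_width: -0.0001
t 10.35 p [0.471  0.0246 0.3378] samp -0.1663 0.0411 phi 166.1 r 0.1713 z axis [ 0.659  0.026 -0.752] F [-0.3  0.   1. ] w -0.0001 q [-0.24 -0.35 -0.52  0.7   0.19 -0.21]
(131, 0.066, 0.094, 0.13) step tool [0.0682 0.0075 0.1345]
(131, 0.066, 0.094) step tool [-0.   -0.    0.13]
```

```bash
python3 -m handwheel '{"slide":[[0.035,0.004,0.02],[0.033,0.004,0.03],[0,0,0.04],[0,0,0.045]],"delta_rot":[[0,0,0],[0,0,0],[0,0,0],[0,0,0]]}' >/dev/null; python3 car.py '(131,.066,.094,.13)' '(131,.066,.094,.03)' '(131,.066,.094)'; python3 ang.py
```

```text
t 10.85 p [0.5185 0.0306 0.2038] samp -0.1186 0.0456 phi 159.0 r 0.1271 z axis [ 0.662  0.02  -0.749] F [0.1 0.1 1.2] w 0.0 q [-0.18 -0.17 -0.77  0.25  0.14 -0.17]
(131, 0.066, 0.094, 0.13) step tool [0.0163 0.0045 0.0021]
(131, 0.066, 0.094, 0.03) step tool [-0.  -0.   0.1]
(131, 0.066, 0.094) step tool [0.   0.   0.03]
lid angle by depth 536 275 0.6822 z at hinge 0.13355539826145407
```

```bash
python3 -m handwheel '{"slide":[[0.016,0.0045,0.03],[0,0,0.035],[0,0,0.035],[0,0,0]],"delta_rot":[[0,0,0],[0,0,0],[0,0,0],[0,0,0]]}' >/dev/null; python3 car.py '(131,.066,.094)' '(140,.066,.094)'; python3 - <<'E'
from h import *
s=cam('side');cv2.imwrite('pics/s6.png',cv2.resize(s['frame'][160:300,250:410],(686,600),interpolation=cv2.INTER_CUBIC)[:,:,::-1])
E
```

```text
t 11.4 p [0.5898 0.0331 0.116 ] samp -0.0473 0.0456 phi 136.0 r 0.0658 z axis [ 0.653  0.017 -0.757] F [-0.3 -0.1 -1. ] w 0.0 q [-0.14  0.09 -0.81 -0.03  0.11 -0.13]
(131, 0.066, 0.094) step tool [0.0113 0.0043 0.0192]
(140, 0.066, 0.094) step tool [ 0.0055 -0.0074 -0.0047]
```

View pics/s6.png

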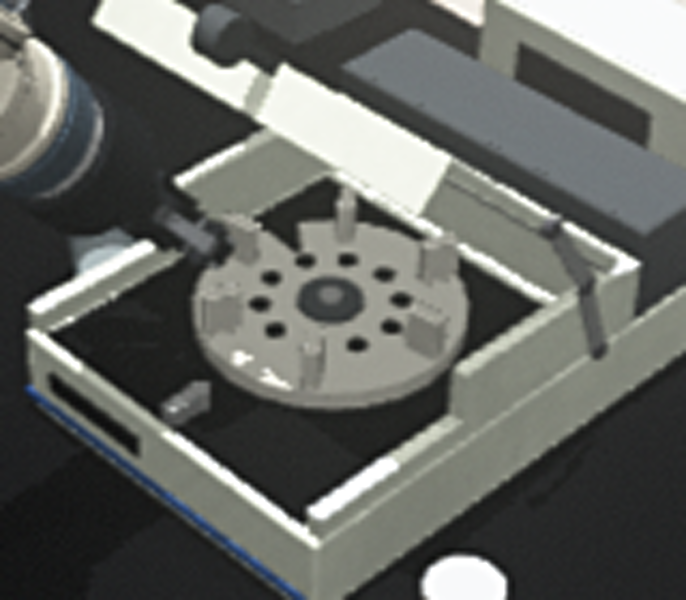

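The tip, at about (215,240) in the crop, sits between the back-left and front-left lugs. The lid is still propped. Now I lower it.

```bash
python3 -m handwheel '{"slide":[[0.006,0.002,0.01],[0.004,0.002,0.008]],"delta_rot":[[0,0,0],[0,0,0]]}' >/dev/null; python3 car.py '(137,.066,.094)' '(143,.066,.094)' '(149,.066,.094)' '(155,.066,.094)' '(161,.066,.094)'  '(167,.066,.094)' '(173,.066,.094)' '(179,.066,.094)' '(185,.066,.094)' '(191,.066,.094)'
```

```text
t 11.7 p [0.596  0.0366 0.0995] samp -0.041 0.049 phi 129.9 r 0.0639 z axis [ 0.657  0.016 -0.754] F [-0.5  0.7 -0. ] w -0.0001 q [-0.13  0.13 -0.83 -0.1   0.1  -0.13]
(137, 0.066, 0.094) step tool [ 0.0091 -0.0039 -0.0006]
(143, 0.066, 0.094) step tool [ 0.0034 -0.0053 -0.0029]
(149, 0.066, 0.094) step tool [ 0.0029 -0.0057 -0.0025]
(155, 0.066, 0.094) step tool [ 0.0025 -0.0061 -0.0021]
(161, 0.066, 0.094) step tool [ 0.002  -0.0064 -0.0017]
(167, 0.066, 0.094) step tool [ 0.0014 -0.0066 -0.0012]
(173, 0.066, 0.094) step tool [ 0.0009 -0.0068 -0.0007]
(179, 0.066, 0.094) step tool [ 0.0004 -0.0069 -0.0003]
(185, 0.066, 0.094) step tool [-0.0002 -0.0069  0.0002]
(191, 0.066, 0.094) step tool [-0.0007 -0.0068  0.0007]
```

```bash
python3 -m handwheel '{"slide":[[0.0095,-0.004,0.0],[0.004,-0.0053,-0.0023],[0.0035,-0.0057,-0.0018],[0.003,-0.006,-0.0015],[0.0025,-0.0064,-0.001],[0.002,-0.0066,-0.0006]],"delta_rot":[[0,0,0],[0,0,0],[0,0,0],[0,0,0],[0,0,0],[0,0,0]]}' >/dev/null; python3 car.py  '(173,.066,.094)' '(179,.066,.094)' '(185,.066,.094)' '(191,.066,.094)' '(197,.066,.094)'
```

```text
t 12.45 p [5.719e-01 2.000e-04 8.970e-02] samp -0.0663 0.0134 phi 168.6 r 0.0676 z axis [ 0.658  0.017 -0.753] F [ 1.1  1.1 -0.4] w -0.0001 q [-0.24  0.11 -0.89 -0.13  0.17 -0.21]
(173, 0.066, 0.094) step tool [-0.0034 -0.0054 -0.0027]
(179, 0.066, 0.094) step tool [ 0.0004 -0.0069 -0.0003]
(185, 0.066, 0.094) step tool [-0.0002 -0.0069  0.0002]
(191, 0.066, 0.094) step tool [-0.0007 -0.0068  0.0007]
(197, 0.066, 0.094) step tool [-0.0012 -0.0067  0.0011]
```

```bash
python3 -m handwheel '{"slide":[[-0.002,-0.0058,-0.0022],[0,-0.0069,-0.0008],[-0.0002,-0.0069,0],[-0.0007,-0.0068,0.0006]],"delta_rot":[[0,0,0],[0,0,0],[0,0,0],[0,0,0]]}' >/dev/null; python3 car.py  '(193,.066,.094)' ; cat > nz.py <<'E'
from h import *
from car import W,X,Y,O
import sys
t=cam('top');h=W(180,.154,.116)
# rim sampling on upper face plane, r=.074: dark = notch; lid window may hide part
ph=np.arange(0,360,2);v=[]
for r in(.066,.073,.078):
  v.append([t['frame'][int(round(q[1])),int(round(q[0]))].mean() for q in(proj(t,W(p,r,.078)) for p in ph)])
v=np.array(v)
for k in range(0,180,15): print(ph[k],v[:,k:k+15].astype(int).tolist())
save(t,sys.argv[1])
E
python3 nz.py t7full.png; python3 - <<'E'
import cv2
a=cv2.imread('pics/t7full.png')[150:280,265:385];cv2.imwrite('pics/t7.png',cv2.resize(a,(554,600),interpolation=cv2.INTER_CUBIC))
E
```

```text
t 12.95 p [ 0.5733 -0.0281  0.0937] samp -0.0659 -0.0149 phi -167.2 r 0.0676 z axis [ 0.658  0.017 -0.753] F [-0.1  0.7 -0.8] w 0.0 q [-0.31  0.1  -0.88 -0.1   0.22 -0.26]
(193, 0.066, 0.094) step tool [-0.0014  0.0001  0.0008]
0 [[186, 188, 188, 188, 187, 188, 188, 189, 188, 188, 186, 171, 197, 191, 146], [187, 188, 188, 187, 187, 188, 188, 187, 188, 186, 186, 187, 194, 189, 183], [189, 190, 189, 191, 189, 185, 185, 189, 189, 187, 189, 188, 188, 188, 188]]
30 [[182, 132, 147, 182, 187, 187, 188, 187, 187, 188, 188, 189, 187, 187, 188], [183, 154, 182, 189, 189, 190, 188, 188, 188, 188, 188, 188, 188, 188, 188], [206, 170, 188, 191, 189, 190, 190, 190, 189, 192, 189, 190, 190, 190, 189]]
60 [[188, 188, 188, 188, 188, 189, 188, 188, 188, 188, 192, 218, 235, 235, 236], [188, 188, 187, 188, 189, 189, 187, 187, 187, 187, 192, 209, 209, 234, 235], [190, 190, 190, 189, 189, 187, 190, 190, 189, 191, 191, 194, 207, 236, 236]]
90 [[235, 235, 235, 235, 237, 237, 235, 235, 232, 233, 233, 233, 233, 233, 233], [236, 235, 236, 237, 237, 238, 236, 232, 232, 233, 234, 234, 233, 232, 232], [236, 236,
[... 1218 characters left out ...]
37, 237, 237, 237, 207, 188, 188, 189, 188, 189, 189, 188, 188, 188, 188], [236, 237, 235, 235, 217, 191, 189, 189, 189, 190, 189, 189, 189, 189, 189], [235, 235, 235, 206, 135, 182, 182, 174, 152, 182, 177, 153, 177, 177, 181]]
300 [[187, 187, 189, 187, 188, 188, 189, 189, 187, 187, 189, 185, 169, 135, 182], [188, 189, 188, 188, 188, 190, 187, 189, 189, 187, 189, 189, 170, 150, 150], [172, 182, 173, 188, 177, 176, 188, 173, 173, 189, 173, 188, 176, 154, 183]]
330 [[189, 191, 202, 185, 185, 188, 188, 188, 188, 188, 188, 188, 188, 187, 188], [192, 189, 182, 184, 184, 188, 189, 188, 188, 187, 188, 188, 188, 188, 188], [183, 188, 185, 177, 184, 186, 190, 183, 183, 186, 188, 189, 190, 190, 189]]
```

View pics/t7.png

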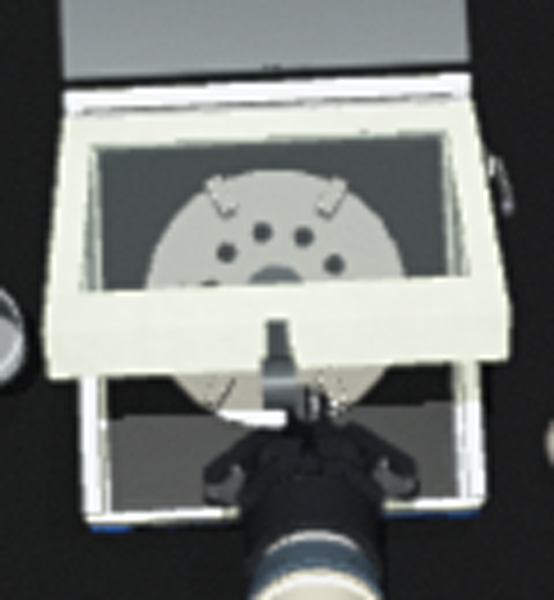

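The top view shows two back lugs at about (220,195) and (332,195) in the crop, and a front-left lug at about (222,390). I'll get their angles.

```bash
cat > lug.py <<'E'
from h import *
from car import *
import sys
t=cam('top')
for a in sys.argv[1:]:
  x,v=eval(a);p=onz(t,265+x/4.617,150+v/4.615,.106)-O;print(a,'az',np.degrees(np.arctan2(p@Y,p@X)).round(1)%360,'r',np.hypot(p@X,p@Y).round(4))
E
python3 lug.py '(220,195)' '(332,195)' '(222,390)'
python3 -m handwheel '{"slide":[[0,0.004,-0.03],[0,0.02,-0.03],[0,0.03,0],[-0.005,0.02,0]],"delta_rot":[[0,0,0],[0,0,0],[0,0,0],[0,0,0]]}' >/dev/null; python3 car.py '(131,.066,.094,.05)' '(131,.066,.094)'
```

```text
(220,195) az 28.8 r 0.0679
(332,195) az 327.5 r 0.0673
(222,390) az 149.9 r 0.071
t 13.55 p [0.5345 0.0437 0.1427] samp -0.1023 0.0582 phi 150.4 r 0.1176 z axis [ 0.657  0.012 -0.753] F [ 0.  -0.3 -0. ] w 0.0001 q [-0.13 -0.05 -0.87  0.04  0.1  -0.12]
(131, 0.066, 0.094, 0.05) step tool [-0.0124 -0.0076  0.0255]
(131, 0.066, 0.094) step tool [-0.    0.    0.05]
```

```bash
python3 car.py '(124,.066,.096,.03)' '(124,.066,.096)' | tail -2; python3 -m handwheel '{"slide":[[-0.012,-0.004,0.015],[-0.004,-0.002,0.025]],"delta_rot":[[0,0,0],[0,0,0]]}' >/dev/null; python3 car.py '(124,.066,.096,.03)' '(124,.066,.096)'
```

```text
(124, 0.066, 0.096, 0.03) step tool [-0.0185 -0.0026  0.0482]
(124, 0.066, 0.096) step tool [-0.    0.    0.03]
t 13.8 p [0.5738 0.0404 0.125 ] samp -0.0631 0.0535 phi 139.7 r 0.0827 z axis [ 0.66   0.013 -0.751] F [-0.2 -0.3 -0.2] w -0.0005 q [-0.13  0.05 -0.83 -0.03  0.1  -0.12]
(124, 0.066, 0.096, 0.03) step tool [-0.0005  0.0016  0.0091]
(124, 0.066, 0.096) step tool [0.   0.   0.03]
```

```bash
python3 -m handwheel '{"slide":[[0,0.002,0.02],[0,0,0.018]],"delta_rot":[[0,0,0],[0,0,0]]}' >/dev/null; python3 car.py '(124,.066,.094)' '(130,.066,.094)' '(136,.066,.094)' '(142,.066,.094)' '(148,.066,.094)' '(154,.066,.094)'
```

```text
t 14.05 p [0.6002 0.0428 0.0957] samp -0.0366 0.0551 phi 123.6 r 0.0661 z axis [ 0.661  0.012 -0.75 ] F [-0.3  0.1 -0.3] w -0.0003 q [-0.11  0.14 -0.83 -0.12  0.08 -0.11]
(124, 0.066, 0.094) step tool [ 0.0014 -0.0004  0.0011]
(130, 0.066, 0.094) step tool [ 0.0041 -0.0042 -0.0036]
(136, 0.066, 0.094) step tool [ 0.0038 -0.0047 -0.0033]
(142, 0.066, 0.094) step tool [ 0.0034 -0.0052 -0.0029]
(148, 0.066, 0.094) step tool [ 0.003  -0.0057 -0.0026]
(154, 0.066, 0.094) step tool [ 0.0025 -0.0061 -0.0022]
```

```bash
python3 -m handwheel '{"slide":[[0.0042,-0.0043,-0.0032],[0.0036,-0.0047,-0.0032],[0.0032,-0.0052,-0.0028],[0.0028,-0.0057,-0.0024],[0.0024,-0.0061,-0.002]],"delta_rot":[[0,0,0],[0,0,0],[0,0,0],[0,0,0],[0,0,0]]}' >/dev/null; python3 car.py  '(160,.066,.094)' '(166,.066,.094)' '(172,.066,.094)' '(178,.066,.094)' '(184,.066,.094)' '(189,.066,.094)'
```

```text
t 14.675 p [0.578  0.0149 0.0962] samp -0.0597 0.0279 phi 154.9 r 0.0659 z axis [ 0.661  0.012 -0.75 ] F [1.1 1.2 0.3] w 0.0002 q [-0.19  0.1  -0.88 -0.12  0.14 -0.17]
(160, 0.066, 0.094) step tool [ 0.0032 -0.0054  0.0002]
(166, 0.066, 0.094) step tool [ 0.0015 -0.0066 -0.0013]
(172, 0.066, 0.094) step tool [ 0.001  -0.0068 -0.0008]
(178, 0.066, 0.094) step tool [ 0.0005 -0.0069 -0.0003]
(184, 0.066, 0.094) step tool [-0.0001 -0.0069  0.0001]
(189, 0.066, 0.094) step tool [-0.0005 -0.0057  0.0005]
```

```bash
python3 -m handwheel '{"slide":[[0.003,-0.0054,0.0002],[0.0016,-0.0066,-0.001],[0.001,-0.0068,-0.0008],[0.0005,-0.0069,-0.0003],[0,-0.0069,0.0001],[-0.0005,-0.0055,0.0005]],"delta_rot":[[0,0,0],[0,0,0],[0,0,0],[0,0,0],[0,0,0],[0,0,0]]}' >/dev/null; python3 car.py  '(193,.066,.094)' ; python3 - <<'E'
from h import *
c=cam('top')['frame'][150:280,265:385];d=cam('side')['frame'][170:290,250:410]
im=np.zeros((560,800,3),np.uint8);im[:433,:400]=cv2.resize(c,(400,433),interpolation=cv2.INTER_CUBIC);im[:300,400:]=cv2.resize(d,(400,300),interpolation=cv2.INTER_CUBIC)
cv2.imwrite('pics/c8.png',im[:435,:,::-1])
# automatic lug measure: dark/bright radial patches in back half on lug-top plane
E
```

```text
t 15.425 p [ 0.5734 -0.0262  0.0937] samp -0.0657 -0.0131 phi -168.7 r 0.0669 z axis [ 0.661  0.012 -0.75 ] F [ 0.2  0.8 -0.5] w -0.0001 q [-0.3   0.1  -0.88 -0.11  0.21 -0.26]
(193, 0.066, 0.094) step tool [-0.0012 -0.0018  0.0007]
```

View pics/c8.png

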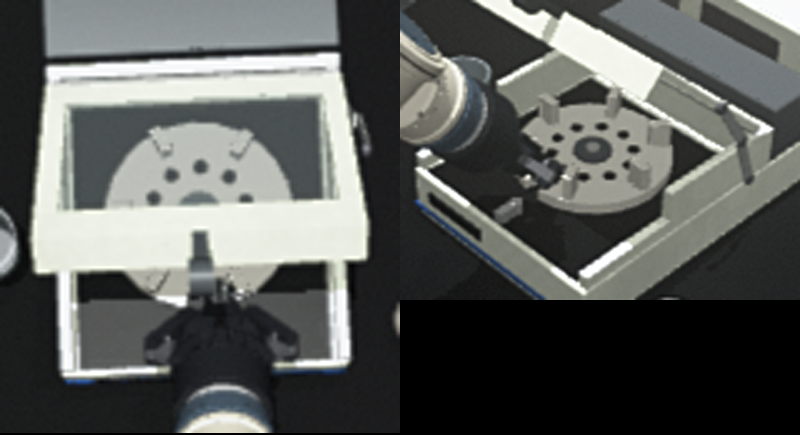

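```bash
python3 -m handwheel '{"slide":[[0,0.004,-0.03],[0,0.02,-0.045],[0.0,0.03,-0.05],[0,0.05,-0.05],[0,0.06,0],[0,0.06,0],[0,0,0]],"delta_rot":[[0,0,0],[0,0,0],[0,0,0],[0,0,0],[0,0,0],[0,0,0],[0,0,0]]}' >/dev/null; python3 car.py; cat > notch.py <<'E'
from h import *
from car import *
s=cam('side');g=s['frame'].mean(2).astype(np.float32)
ph=np.arange(150,211,1.0)
for r in(.062,.068,.074,.078):
  uv=np.array([proj(s,W(p,r,.078)) for p in ph],np.float32)
  v=cv2.remap(g,uv[:,0].reshape(1,-1),uv[:,1].reshape(1,-1),cv2.INTER_LINEAR)[0]
  print(r,v.astype(int).tolist())
im=cv2.resize(s['frame'][200:270,265:355],(771,600),interpolation=cv2.INTER_CUBIC)
cv2.imwrite('pics/n.png',im[:,:,::-1])
E
python3 notch.py; python3 ang.py
```

```text
t 16.4 p [0.4542 0.1826 0.2253] samp -0.1779 0.1997 phi 131.7 r 0.2674 z axis [ 0.665  0.012 -0.747] F [-0.3 -1.  -0.7] w 0.0001 q [ 0.34 -0.21 -0.74  0.34 -0.21  0.23]
0.062 [138, 146, 150, 151, 152, 153, 154, 154, 154, 154, 154, 154, 154, 154, 153, 152, 150, 147, 141, 135, 129, 124, 122, 121, 120, 119, 119, 123, 128, 133, 139, 145, 150, 153, 154, 155, 155, 154, 153, 153, 153, 153, 153, 151, 148, 144, 137, 130, 127, 124, 122, 121, 120, 117, 112, 108, 102, 97, 106, 121, 134]
0.068 [153, 152, 152, 152, 151, 151, 150, 149, 150, 149, 148, 150, 153, 154, 154, 158, 158, 152, 141, 131, 126, 122, 120, 120, 120, 120, 117, 110, 112, 120, 141, 160, 174, 166, 159, 154, 154, 153, 152, 153, 156, 167, 182, 199, 192, 176, 167, 159, 148, 137, 124, 122, 121, 120, 119, 117, 113, 111, 114, 119, 136]
0.074 [152, 156, 159, 180, 202, 218, 220, 223, 230, 236, 239, 239, 243, 244, 247, 251, 232, 206, 175, 147, 134, 125, 120, 120, 120, 117, 108, 86, 65, 51, 56, 80, 109, 135, 153, 155, 155, 155, 153, 152, 153, 152, 158, 165, 184, 211, 234, 244, 251, 246, 235, 199, 160, 140, 130, 125, 123, 127, 130, 136, 145]
0.078 [205, 224, 231, 237, 246, 250, 249, 251, 248, 242, 240, 242, 249, 253, 247, 234, 221, 203, 178, 155, 132, 125, 122, 121, 116, 103, 87, 66, 49, 39, 42, 56, 80, 112, 139, 152, 149, 145, 142, 143, 142, 140, 144, 159, 184, 200, 208, 211, 217, 226, 225, 204, 182, 156, 144, 148, 155, 151, 145, 139, 137]
lid angle by depth 534 255 0.6824 z at hinge 0.13368732091646945
```

View pics/n.png

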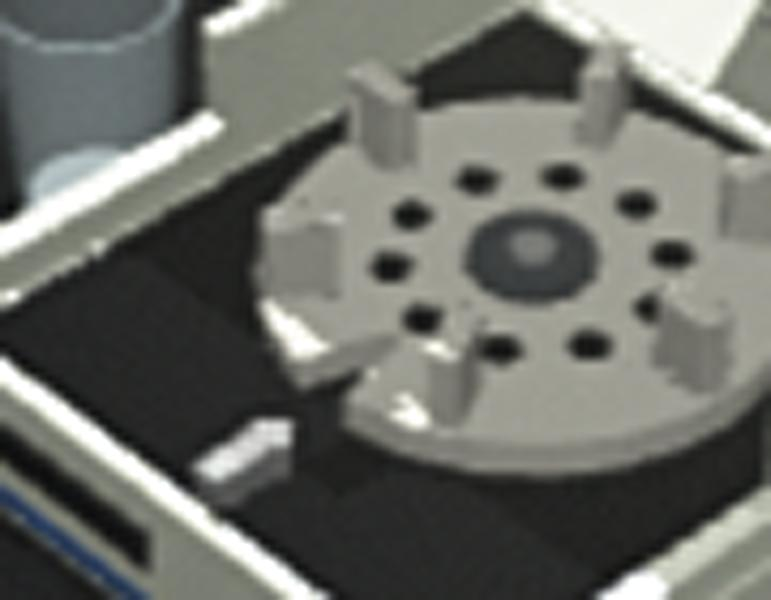

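The last view shows the notch mouth between about (300,362) and (345,397), its apex near (400,340), and the pointer tip at about (291,425). I'll convert these to angles.

```bash
python3 - <<'E'
from h import *
from car import *
s=cam('side')
def q(x,v,z): 
  p=onz(s,265+x/8.567,200+v/8.571,z)-O;return p@X,p@Y
for n,x,v,z in(('L',300,362,.078),('R',345,397,.078),('apex',402,338,.078),('tip',291,425,.074),('rimback',520,97,.078),('rimfront',540,445,.078),('rimL',262,290,.078)):
  a=q(x,v,z);print(n,np.round(a,4),'az',np.degrees(np.arctan2(a[1],a[0])).round(1)%360,'r',np.hypot(*a).round(4))
# rim circle fit from the top camera on back half: rim = bright/dark edge through window
t=cam('top');g=t['frame'].mean(2).astype(np.float32);P=[]
for c,cname in((t,'top'),):
  for ph in list(np.arange(-75,76,3)):
    rr=np.arange(.072,.09,.0005);uv=np.array([proj(c,W(ph,r,.078)) for r in rr],np.float32)
    v=cv2.remap(g,uv[:,0].reshape(1,-1),uv[:,1].reshape(1,-1),cv2.INTER_LINEAR)[0];k=np.argmin(np.diff(cv2.GaussianBlur(v.reshape(1,-1),(5,1),0)[0]))
    if v[0]-v[-1]>40:P.append(W(ph,rr[k],.078)-O)
P=np.array(P);A=np.c_[2*(P@X),2*(P@Y),np.ones(len(P))];so=np.linalg.lstsq(A,(P@X)**2+(P@Y)**2,rcond=None)[0];print('rim centre',so[:2],'r',np.sqrt(so[2]+so[0]**2+so[1]**2),len(P))
E
```

```text
L [-0.0792  0.0144] az 169.7 r 0.0805
R [-0.0802 -0.0059] az 184.2 r 0.0804
apex [-0.0505  0.002 ] az 177.7 r 0.0505
tip [-0.0965 -0.0009] az 180.5 r 0.0965
rimback [0.0561 0.0621] az 47.9 r 0.0837
rimfront [-0.0541 -0.0589] az 227.4 r 0.0799
rimL [-0.0655  0.0464] az 144.7 r 0.0803
rim centre [0.0020578  0.00200645] r 0.08043058671616732 51
```

The notch mouth measures 20 mm wide at r 80.5 mm, so the points are sound. Its centre is at 177.0° and the pointer is at 180.5°. That needs about +3.3°, so I'll push the same lug until the finger is at about 194.5°.

```bash
python3 car.py '(178,.067,.095,.1)'|tail -1; python3 -m handwheel '{"slide":[[0,-0.06,0],[0,-0.06,0],[0,-0.05,0.02],[0.0,-0.02,0.02]],"delta_rot":[[0,0,0],[0,0,0],[0,0,0],[0,0,0]]}' >/dev/null; python3 car.py '(178,.067,.095,.03)'  '(178,.067,.095)'
```

```text
(178, 0.067, 0.095, 0.1) step tool [ 0.0018 -0.1881  0.0731]
t 17.1 p [ 0.4854 -0.0109  0.1973] samp -0.1531 0.0052 phi 178.1 r 0.1532 z axis [ 0.667 -0.001 -0.745] F [-0.   0.5 -0.6] w 0.0001 q [-0.33 -0.23 -0.84  0.26  0.22 -0.26]
(178, 0.067, 0.095, 0.03) step tool [0.004  0.0002 0.1037]
(178, 0.067, 0.095) step tool [0.   0.   0.03]
```

```bash
python3 -m handwheel '{"slide":[[0.002,0,0.05],[0.002,0,0.045],[0,0,0.025]],"delta_rot":[[0,0,0],[0,0,0],[0,0,0]]}' >/dev/null; python3 car.py '(178,.067,.094)' '(190,.067,.094)' '(194.5,.067,.094)'
```

```text
t 17.475 p [ 0.5645 -0.0249  0.1048] samp -0.0745 -0.0114 phi -171.3 r 0.0754 z axis [ 0.671 -0.018 -0.742] F [0.4 0.5 0.9] w 0.0001 q [-0.28  0.07 -0.9  -0.11  0.17 -0.21]
(178, 0.067, 0.094) step tool [0.002  0.0142 0.0125]
(190, 0.067, 0.094) step tool [-0.0011 -0.0139  0.0012]
(194.5, 0.067, 0.094) step tool [-0.001  -0.0051  0.001 ]
```

```bash
python3 -m handwheel '{"slide":[[0.001,0.006,0.011],[0,0,0]],"delta_rot":[[0,0,1.0],[0,0,0.8]]}' >/dev/null; python3 car.py '(190,.067,.094)' '(194.5,.067,.094)'
```

```text
t 17.725 p [ 0.5708 -0.0248  0.0929] samp -0.0682 -0.0115 phi -170.4 r 0.0692 z axis [ 0.667 -0.024 -0.744] F [-0.3 -0.   0.6] w 0.0002 q [-0.27  0.1  -0.9  -0.15  0.16 -0.16]
(190, 0.067, 0.094) step tool [-0.0024  0.0001  0.0007]
(194.5, 0.067, 0.094) step tool [-0.0012 -0.005   0.001 ]
```

```bash
python3 -m handwheel '{"slide":[[-0.001,-0.003,0.001],[-0.0005,-0.0022,0.0005],[0,-0.0004,0]],"delta_rot":[[0,0,0],[0,0,0],[0,0,0]]}' >/dev/null; python3 car.py '(194.5,.067,.094)'
```

```text
t 18.1 p [ 0.5721 -0.0336  0.0942] samp -0.0672 -0.0203 phi -163.2 r 0.0702 z axis [ 0.668 -0.026 -0.743] F [-0.4  2.2 -0.1] w 0.0001 q [-0.29  0.1  -0.9  -0.15  0.17 -0.17]
(194.5, 0.067, 0.094) step tool [-0.0013  0.0038  0.0016]
```

```bash
python3 -m handwheel '{"slide":[[0,0.008,-0.02],[0,0.02,-0.045],[0.0,0.03,-0.05],[0,0.05,-0.05],[0,0.06,0],[0,0.06,0],[0,0,0]],"delta_rot":[[0,0,0],[0,0,0],[0,0,0],[0,0,0],[0,0,0],[0,0,0],[0,0,0]]}' >/dev/null; python3 car.py; cat > nm.py <<'E'
# notch mouth edges in the side view: mid-grey crossing on left (lit face -> wall) and right (dark -> face)
from h import *
from car import *
s=cam('side');g=s['frame'].mean(2).astype(np.float32)
ph=np.arange(160,205,.5)
for r in(.070,.072,.074,.076,.078):
  uv=np.array([proj(s,W(p,r,.078)) for p in ph],np.float32)
  v=cv2.remap(g,uv[:,0].reshape(1,-1),uv[:,1].reshape(1,-1),cv2.INTER_LINEAR)[0]
  k=np.argmin(v); R_=ph[k+np.argmax(v[k:]>100)]; L_=ph[np.max(np.nonzero(v[:k]>150))]
  print(r,'L',L_,'dark',ph[k],'R',R_,'mid',(L_+R_)/2)
save(s,'nm.png')
E
python3 nm.py; python3 notch.py
```

```text
t 18.975 p [0.4747 0.1933 0.2259] samp -0.157 0.2096 phi 126.8 r 0.2619 z axis [ 0.679 -0.024 -0.734] F [-0.3 -0.2 -0.4] w 0.0001 q [ 0.38 -0.16 -0.71  0.31 -0.28  0.34]
0.07 L 172.0 dark 183.0 R 184.5 mid 178.25
0.072 L 172.5 dark 182.5 R 185.0 mid 178.75
0.074 L 172.0 dark 183.0 R 185.5 mid 178.75
0.076 L 172.5 dark 182.5 R 186.0 mid 179.25
0.078 L 172.5 dark 182.5 R 186.5 mid 179.5
0.062 [120, 120, 125, 134, 143, 150, 152, 153, 154, 154, 154, 153, 153, 153, 154, 154, 155, 155, 154, 151, 147, 142, 136, 131, 126, 122, 119, 119, 119, 119, 119, 121, 123, 129, 136, 144, 153, 154, 153, 153, 153, 154, 154, 153, 153, 152, 150, 148, 142, 136, 130, 126, 123, 122, 123, 123, 124, 125, 120, 113, 109]
0.068 [137, 141, 145, 149, 151, 151, 151, 151, 151, 149, 147, 149, 153, 155, 156, 169, 177, 179, 170, 166, 160, 151, 137, 128, 123, 120, 119, 120, 120, 121, 116, 104, 93, 95, 106, 127, 140, 149, 154, 155, 158, 169, 183, 200, 192, 175, 167, 162, 155, 151, 144, 137, 130, 126, 123, 120, 121, 121, 121, 121, 117]
0.074 [142, 151, 158, 181, 205, 221, 223, 225, 232, 238, 240, 239, 241, 241, 243, 247, 249, 250, 252, 247, 225, 197, 163, 141, 129, 122, 119, 119, 117, 108, 90, 68, 55, 51, 53, 88, 117, 142, 153, 155, 155, 154, 160, 166, 183, 210, 233, 242, 249, 246, 239, 221, 209, 200, 189, 170, 142, 128, 126, 125, 125]
0.078 [137, 146, 173, 209, 241, 252, 251, 252, 249, 243, 241, 240, 243, 245, 242, 240, 247, 250, 236, 224, 212, 188, 161, 139, 125, 122, 120, 120, 109, 95, 74, 53, 41, 38, 43, 64, 98, 126, 142, 152, 147, 142, 144, 159, 184, 200, 208, 211, 217, 226, 227, 216, 207, 202, 193, 178, 165, 152, 141, 133, 130]
```

The edges moved by +3.5°. That puts the notch at about 180.5°, against the pointer at 180.5°. A last check of the lid and the bystanders, then I hand in.

```bash
python3 ang.py; python3 - <<'E'
from h import *
for n in('side','top'):
  c=cam(n);o=np.load(n+'0.npz')['frame']
  d=(np.abs(c['frame'].astype(int)-o).max(2)>40).astype(np.uint8)
  k,_,st_,ce=cv2.connectedComponentsWithStats(d)
  print(n,[s.tolist() for s in st_[1:] if s[4]>25])
print(np.round(sense()['contact_force'],1),sense()['t']); job.close_job()
E
```

```text
lid angle by depth 533 269 0.6821 z at hinge 0.1336130738085704
side [[0, 0, 103, 69, 1840], [0, 26, 19, 7, 75], [0, 55, 67, 72, 1981], [81, 68, 35, 43, 1151], [101, 80, 84, 85, 1432], [76, 114, 46, 24, 236], [49, 140, 22, 22, 187], [262, 153, 132, 123, 6204], [198, 161, 18, 7, 54], [211, 168, 15, 9, 74], [365, 243, 8, 14, 41], [0, 252, 83, 148, 4664], [46, 309, 89, 100, 3409], [127, 349, 19, 50, 308], [72, 401, 63, 40, 563], [21, 426, 43, 29, 614]]
top [[273, 175, 103, 84, 3101], [298, 202, 10, 7, 44], [315, 211, 21, 21, 214], [307, 215, 7, 7, 32], [335, 216, 7, 6, 31], [312, 223, 6, 6, 26], [323, 260, 8, 11, 62], [241, 266, 8, 11, 64], [215, 286, 10, 10, 37], [257, 289, 9, 10, 46], [189, 308, 109, 172, 10155], [0, 369, 130, 111, 8767], [107, 389, 12, 8, 33], [282, 393, 83, 78, 1843], [340, 404, 12, 9, 47], [286, 433, 44, 47, 1192]]
[-0.4 -0.1 -1.2] 19.225
the job is handed in; nothing more can be done
```

The lid is up and locked on its stay, the notch faces the pointer, and I handed the job in at about 19 s, with the robot clear of everything.

**Lid:** I gripped the knob and raised the lid to its upper stop. The stay's elbow crossed to the far side of the line, about 14° past straight in the picture against 12° expected. I then let go, and the lid has stayed up since.

**Carousel:** I turned it counter-clockwise with two pushes and a small correction. The last side-view measurement puts the middle of the notch at about 180.5° and the pointer tip at about 180.5°, with an uncertainty of roughly 1°.

**Checks that disagreed or were weak:**
- **Lid angle from depth:** my rough depth fit read about 0.68 rad, not the expected 0.765. It also read low at the stop (0.72), so I take this as an error of the fit. It stayed steady at 0.682–0.684 after I let go.
- **Last push:** it drifted about 3 mm further than I planned. The turn it gave (+3.5°) was still close to the 3.3° I wanted.
- **Final notch position:** I took this from image intensity profiles, because my picture views were used up.
- **Bystanders:** comparing before and after images showed no change at the jar, wrench, spare ring or can in the top view. Small changes in both views lie near the tray, bottle and beaker, where the arm and its shadow moved, so I could not confirm those three separately. No contact with any of them was felt.

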